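# Load the riveting jig with an end cap and a frame tube

## Task

Load the riveting jig for the next light box frame: slide the square tube over the plate, without lifting it, until it lies flat against the stop rail along its whole length, and set the large white end cap into the black-edged nest with its open side down and closed face up, fully seated. Leave the small end cap and everything else where it stands.

Things in the scene. Friction and masses are not known exactly. Their poses are not given: they have to be found in the camera images.
- jig: fixed jig: aluminium plate 285 x 260 mm, 12 mm thick, on the table, on the left or the right. Origin on the table under the plate (plate spans x -130..+155, y -130..+130 mm in its frame). Its x points from the nest towards the stop rail, y along the rail, z up. Behind the rail stand two parked clamp blocks (x 123..153 mm, y about +-70 mm, top 40 mm above the plate).
- nest (a point): centre of the nest floor, which is the plate's upper face (jig x -65, y 0, z 12 mm); axes as the jig. The nest is a rectangular pocket, inside 65 mm (x) by 115 mm (y), edged by black strips 6 mm wide and 8 mm high; the strips along the two long sides are only at the corners, so the middle 72 mm of each long side is open for fingers.
- rail (a point): middle of the stop rail's face (which looks to jig -x, towards the nest), at the height of the plate's upper face (jig x +100, y 0, z 12 mm); axes as the jig. The dark steel rail is 240 mm long in y, 34 mm high, 18 mm thick.
- tube: loose aluminium square tube, 30 x 200 x 30 mm, about 0.2 kg, lying askew on the jig's plate between nest and rail. Origin at its centre, its y along its length; it lies with z up.
- tube_end0 (a point): centre of the tube's end at its +y (100 mm from its origin)
- tube_end1 (a point): centre of the tube's end at its -y (100 mm from its origin)
- cap: the large end cap, loose: white sheet-metal box open on one face, 44 deep (x) x 60 wide (y) x 110 mm long (z), walls 3 mm, 0.18 kg. Origin at its middle; +x is the closed face's outward normal, the open side is at -x. It starts standing on its 60 x 44 mm end on the mat, z up, closed face towards the robot or sideways. In the nest: x up, z along jig y (either way), origin 22 mm above the floor.
- mat: fixed grey mat 270 (x) x 250 (y) x 4 mm on the table, beside the jig (on the other side); origin at the centre of its underside
- small_cap: bystander on the mat: same kind of end cap but smaller, 32 x 44 x 76 mm, standing; origin at its middle, axes as for the cap. Leave it.
- glue: bystander on the mat: upright bottle, 48 mm across, 130 mm high; origin at the centre of its underside
- driver: bystander on the mat's robot side: screwdriver lying down, about 200 mm long, 26 mm high, along its own x; origin under its middle
- tin: bystander on the jig's plate beside the nest, on the jig's +y side: shallow round tin, 44 mm across, 26 mm high; origin at the centre of its underside
- tape: bystander behind: roll of tape lying flat, 100 mm across, 40 mm high; origin at the centre of its underside
- reel: bystander behind: white flanged reel lying flat, 110 mm across, 40 mm high; origin at the centre of its underside
There are look-alikes about, which are no part of the job. What is shaped like the cap but brown is not meant. Of the things that look like the tube, the larger one is meant.

How it is judged:
At the end, for the whole second after the job is handed in: Large cap in the nest, closed face up: level within 0.05 rad, origin 19-24.5 mm above the nest floor, within 5 mm of its centre in x and y, length along jig y within 0.08 rad. Tube on the plate, both ends at most 2.5 mm off the rail's face and within 10 mm of its length. Both at rest (angle between cap's own x axis and vertical below 0.05 rad and x of cap in the frame of nest between -0.005 and 0.005 m and y of cap in the frame of nest between -0.005 and 0.005 m and z of cap in the frame of nest between 0.019 and 0.0245 m and angle between the z axis of cap and the y axis of jig, either way round below 0.08 rad and linear speed of each of cap, tube below 0.02 m/s and x of tube_end0 in the frame of rail between -0.0175 and -0.01 m and z of tube_end0 in the frame of rail between 0.011 and 0.019 m and y of tube_end0 in the frame of rail between -0.13 and 0.13 m and x of tube_end1 in the frame of rail between -0.0175 and -0.01 m and z of tube_end1 in the frame of rail between 0.011 and 0.019 m and y of tube_end1 in the frame of rail between -0.13 and 0.13 m); the robot touches nothing.
It fails at once if a bystander (small end cap, glue bottle, screwdriver, tin, tape roll, reel) is pushed or knocked more than 30 mm from its place (distance of any of small_cap, glue, driver, tin, tape, reel from where it was at the start of the episode above 0.03 m).
It fails at once if the tube is lifted off the plate (an end more than 25 mm above where it lies) (z of any of tube_end0, tube_end1 in the frame of rail above 0.04 m).
It also fails if it takes over 48 s, if anything falls off the work surface, if the arm or the gripper's body presses on something with over 40 N, if the wrist force passes 120 N, or if a joint passes its speed limit or range.

## Robot

A 7-joint arm with a two-finger parallel gripper is mounted at the origin on the work surface. World frame = base frame: x ahead of the robot, y to its left, z up, the work surface at z = 0. Lengths are in m, angles in rad, forces in N, time in s.
With the tool pointing down it reaches from about 0.425 to 0.825 m from the base axis. Payload 3.6 kg.
Tool frame: the origin (TCP) lies between the finger pads; the fingertips stand 11 mm ahead of it and the grasp point (between the pads) lies 8 mm behind it (bot.tip_reach is the distance from the TCP to the fingertips, in m); z points along the fingers, y is the line along which they close (so a half turn about z gives the same grasp; the last joint's range is limited). The gripper opens to 93 mm and grips with 3 to 60 N. Pads are 15 mm wide; open, the fingers measure 128 mm over their backs; the gripper's body (75 mm by 188 mm) begins 65 mm behind the grasp point.
Start: joints at [1.236, 0.615, -0.013, 1.423, 0.008, 1.103, -0.04], TCP at [0.198, -0.619, 0.23] pointing down, gripper open.
Joint ranges: [-3.12, 3.12], [-0.3, 2.06], [-1.34, 1.32], [0.26, 2.42], [-1.36, 4.5], [0.01, 1.98], [-2.84, 2.84]. Speed limits (rad/s): [2.79, 2.79, 3.14, 3.14, 3.14, 3.14, 3.14].

## Interface

Orientations are given as a 3x3 rotation matrix whose columns are the frame's x, y, z axes.
In Python, from plant import bot gives the robot as it stands. The module is installed in compiled form; this text tells all that it offers.
- The arm moves only by the tool play_rows, never from a script. Its arguments are lists of equal length, an entry for each row: "delta_pos": the shift along the world's x, y, z in mm, a list of three; "turn": the turn, a rotation vector about the world's x, y, z in rad, a list of three. In form: {"delta_pos": [[tx, ty, tz], ...], "turn": [[ax, ay, az], ...]}. A call has 1 to 20 rows; each row shifts and turns the commanded pose from where the row before left it; what a row does not reach is not made up. A row lasts 1/10 s, in which the tool goes at most 50 mm and 8.59 degrees, less where a joint would pass 70% of its speed; a pose out of reach is approached as far as the arm can. A call with a gripper value outside its range is refused whole. "fingers" is the closure, from -1 (fully open) to 1 (shut), set as the call begins (left out, the last holds). The fingers move at their own pace and stop on an object; "squeeze" is the grip in N (left out, the last holds). Time passes only in rows, so rows that do not move let the fingers close. It gives the time, the measured TCP pose, the force, the opening and the grip force at its end, in the units of the state.
- bot.get_state(): the state, without advancing time (a new reading comes with each control period).
- bot.grab_frame(name): name is "side" or "top"; returns a dict with "pixels" (400x640x3 uint8, blue, green, red), "intrinsics" (3x3 intrinsics, pixels), "k1" (the pictures are not rectified: a ray, as slopes to the right and down, at radius r is drawn at 1 + k1 r^2 times it, then the intrinsics apply), "xyz" and "rotation" of the camera in the world. Camera axes: x right, y up, looking along -z (the intrinsics and any distortion apply to the point x, -y, -z); pixel columns grow to the right and rows downward; lengths in m; the calibration is good to about 2 mm. A picture is of the moment at which its call begins. There is no depth.
- bot.hand_in(): hands the job in; it is judged then, once.
The state is a dict: "clock": time; "joint_positions": joint angles; "joint_vel": joint speeds; "effort": joint torques, N m; "tool_pos": TCP position; "eef_rot": TCP orientation; "force": force on the tool from outside, world axes, zero at the start; "wrist_torque": the same for the moment, N m; "gripper_width": finger opening in m; "finger_force": force on a finger pad.
Only numpy, scipy, OpenCV 4.12 (cv2) and the standard library are available. Lean on these libraries where they do the work, as an engineer would, in place of code of your own. Each camera call takes 0.05 s, during which the arm holds its last target. There are 200 camera calls.

## Working session

There is one attempt and no reset: what is moved stays moved. The work goes in short steps, Python scripts to look and compute and a tool call to move; the robot and the scene stay as the last step left them, time stands still between calls to the robot, and variables do not carry over. Pictures are saved under pics/ and viewed, at most 10 in all, crops included, and the job is handed in when it is done.

Besides the shell and the picture viewer there is one more tool, called after "Call:" as name(argument=value, ...) on one line, values as JSON. play_rows: Moves the arm, as the interface text tells. Its arguments: {"type":"object","properties":{"delta_pos":{"type":"array","items":{"type":"array","items":{"type":"number"}}},"turn":{"type":"array","items":{"type":"array","items":{"type":"number"}}},"fingers":{"type":"number"},"squeeze":{"type":"number"}},"required":["delta_pos","turn"]}

```bash
mkdir -p pics; cat > h.py <<'E'
import numpy as np, cv2
from plant import bot
def grab(n):
    f=bot.grab_frame(n); return f
def ray(f,u,v):
    K=np.array(f["intrinsics"]);k=f["k1"]
    d=np.array([(u-K[0,2])/K[0,0],(v-K[1,2])/K[1,1]]);s=d.copy()
    for _ in range(30): s=d/(1+k*(s@s))
    r=np.array(f["rotation"])@np.array([s[0],-s[1],-1.]); return np.array(f["xyz"]),r
def onz(f,u,v,z):
    o,r=ray(f,u,v); return o+r*(z-o[2])/r[2]
def proj(f,p):
    K=np.array(f["intrinsics"]);c=np.array(f["rotation"]).T@(np.array(p)-f["xyz"])
    s=np.array([c[0],-c[1]])/-c[2]; s=s*(1+f["k1"]*(s@s)); return np.array([K[0,0]*s[0]+K[0,2],K[1,1]*s[1]+K[1,2]])
def tri(f1,p1,f2,p2):
    a,r=ray(f1,*p1);b,q=ray(f2,*p2);t=np.linalg.lstsq(np.c_[r,-q],b-a,rcond=None)[0]
    x,y=a+r*t[0],b+q*t[1]; return (x+y)/2,np.linalg.norm(x-y)
E
python3 - <<'E'
from h import *
for n in("top","side"):
    f=grab(n);cv2.imwrite(f"pics/{n}0.png",f["pixels"]);print(n,np.round(f["xyz"],3),np.round(f["rotation"],2).tolist(),np.round(f["intrinsics"],0).tolist(),f["k1"])
s=bot.get_state();print(s["tool_pos"],s["eef_rot"],s["force"],bot.tip_reach)
E
```

```text
top [0.5   0.004 1.486] [[-0.03, 1.0, -0.07], [-1.0, -0.02, 0.01], [0.01, 0.07, 1.0]] [[415.0, 0.0, 325.0], [0.0, 415.0, 197.0], [0.0, 0.0, 1.0]] -0.048058907951629884
side [ 0.502 -0.688  0.816] [[0.99, 0.11, -0.1], [-0.14, 0.73, -0.67], [-0.0, 0.68, 0.74]] [[386.0, 0.0, 326.0], [0.0, 386.0, 196.0], [0.0, 0.0, 1.0]] 0.02937047096894385
[ 0.1973571  -0.61861095  0.22859421] [[ 9.52660007e-01  3.04036717e-01 -7.65817331e-04]
 [ 3.04037673e-01 -9.52657561e-01  2.15974740e-03]
 [-7.29191632e-05 -2.29034229e-03 -9.99997375e-01]] [-0.091472    0.62374331 -0.19028454] 0.011
```

View pics/top0.png

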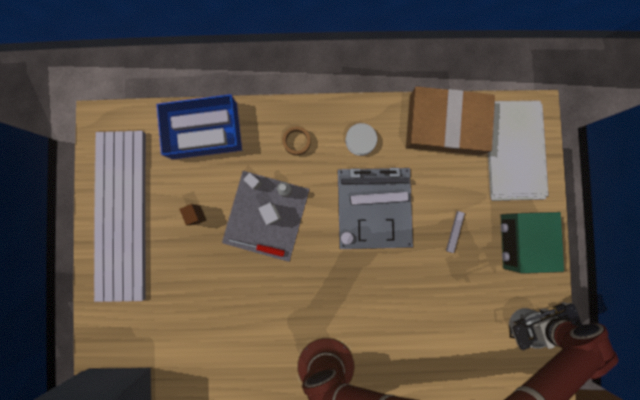

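View pics/side0.png

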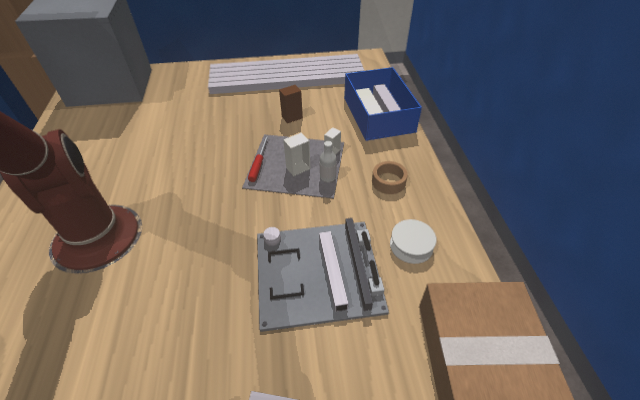

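The top picture shows the jig at (376,208), with its rail and clamps at row 175. The mat is at (267,215).
- **Tube candidates:** the bar on the jig (380,198), a smaller loose bar (456,231), the stacked bars (120,215) and the bars in the blue bin (200,128). I choose the one on the jig.
- **Cap candidates:** the large white one on the mat (268,213), the small one (251,181) and the brown one (192,214). I choose (268,213).

```bash
python3 - <<'E'
from h import *
a=cv2.imread("pics/top0.png");b=cv2.imread("pics/side0.png")
A=cv2.resize(a[160:265,220:420],None,fx=4,fy=4,interpolation=cv2.INTER_CUBIC)[:300]
A=cv2.resize(a[160:260,220:420],(600,300),interpolation=cv2.INTER_CUBIC)
B=cv2.resize(b[125:225,230:430],(600,300),interpolation=cv2.INTER_CUBIC)
cv2.imwrite("pics/c1.png",np.vstack([A,B]))
f=grab("top");g=f["pixels"]
hsv=cv2.cvtColor(g,cv2.COLOR_BGR2HSV)
m=((hsv[...,2]>165)&(hsv[...,1]<40)).astype(np.uint8)
for c in cv2.findContours(m,0,1)[0]:
    if cv2.contourArea(c)>15:
        r=cv2.minAreaRect(c)
        if 160<r[0][1]<260 and 220<r[0][0]<480: print(r,g[int(r[0][1]),int(r[0][0])])
m=((hsv[...,1]<60)&(hsv[...,2]<150)).astype(np.uint8);m[:160]=0;m[265:]=0;m[:,:220]=0;m[:,425:]=0
m=cv2.morphologyEx(m,3,np.ones((5,5)))
for c in cv2.findContours(m,0,1)[0]:
    if cv2.contourArea(c)>500:
        r=cv2.minAreaRect(c);print("dark",r,cv2.contourArea(c))
E
```

```text
dark ((265.24530029296875, 215.64151000976562), (70.05387115478516, 75.54830169677734), 15.945395469665527) 5090.5
dark ((374.9221496582031, 207.72802734375), (80.47718811035156, 73.16973114013672), 88.63607025146484) 5648.5
```

View pics/c1.png

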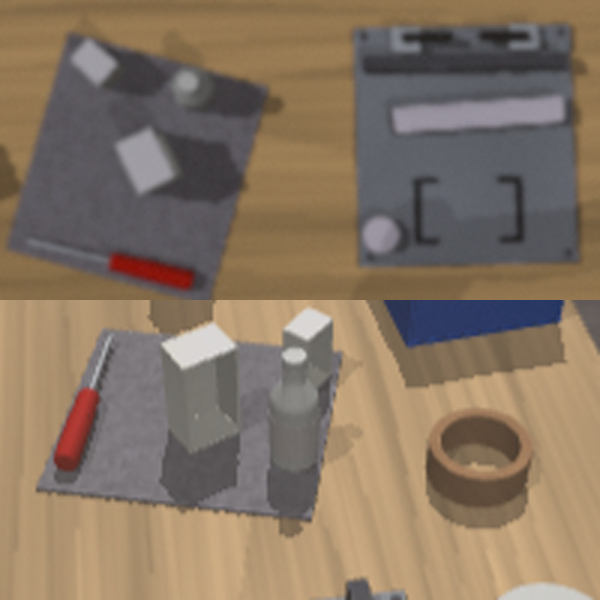

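The crop confirms the choices: the larger white cap has its top face at about (268,213) in the top view, and the tube on the plate is at about (380,198). Next I measure corners at higher zoom.

```bash
python3 - <<'E'
from h import *
a=cv2.imread("pics/top0.png");b=cv2.imread("pics/side0.png")
A=cv2.resize(a[193:243,245:295],(400,400),interpolation=cv2.INTER_CUBIC)
B=cv2.resize(b[130:180,275:325],(400,400),interpolation=cv2.INTER_CUBIC)
C=cv2.resize(a[165:252,335:415],None,fx=2.5,fy=2.5);C=cv2.copyMakeBorder(C,0,0,0,800-C.shape[1]-C.shape[1]*0,cv2.BORDER_CONSTANT)[:200]
cv2.imwrite("pics/c2.png",np.hstack([A,B]))
print(a[213,268],a[198,380],b[138,296])
for n,i,box,th in(("top",a,(255,195,285,235),0),("toptube",a,(345,188,412,210),0),("sidecap",b,(280,130,315,180),0),("sidetube",b,(318,228,350,312),0)):
    x0,y0,x1,y1=box;g=cv2.cvtColor(i,6)[y0:y1,x0:x1]
    t,m=cv2.threshold(g,0,255,cv2.THRESH_OTSU);print(n,t,np.percentile(g,[5,50,80,95,99]))
    for c in cv2.findContours(m,0,1)[0]:
        if cv2.contourArea(c)>60:
            r=cv2.minAreaRect(c);print(n,np.round(np.array(r[0])+[x0,y0],1),np.round(r[1],1),round(r[2],1),(cv2.boxPoints(r)+[x0,y0]).round(1).tolist())
E
```

```text
[164 157 159] [159 147 153] [211 214 217]
top 117.0 [ 61.  89. 126. 158. 159.]
top [267.7 212.9] [18.3 13.9] 63.4 [[257.4, 207.8], [269.8, 201.6], [278.0, 218.0], [265.6, 224.2]]
toptube 119.0 [ 84.  98. 146. 151. 152.]
toptube [379.1 197.6] [ 8.2 56.3] 86.3 [[350.7, 195.3], [406.9, 191.7], [407.4, 199.8], [351.2, 203.5]]
sidecap 152.0 [ 86.  118.  137.2 215.  215. ]
sidecap [300.  137.3] [12.6 31.5] 66.0 [[283.1, 138.0], [311.9, 125.2], [317.0, 136.7], [288.2, 149.5]]
sidetube 161.0 [ 87. 135. 204. 207. 209.]
sidetube [332.6 267.8] [75.1 12.9] 76.4 [[317.5, 232.9], [330.0, 229.8], [347.7, 302.8], [335.2, 305.9]]
```

View pics/c2.png

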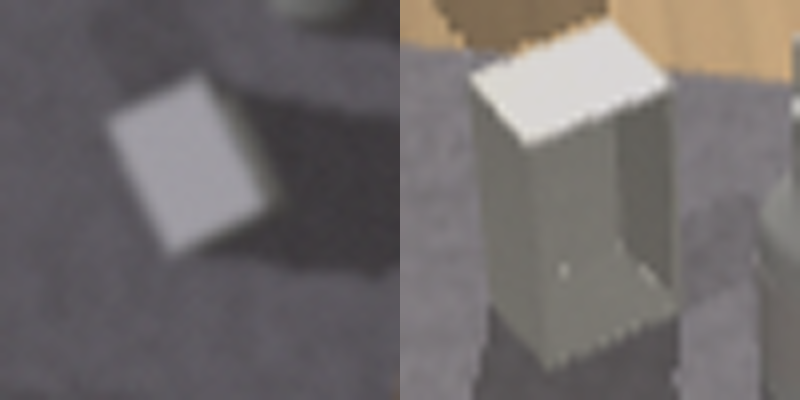

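The zoom shows the cap's top face in the top view with corners near (258,208), (270,202), (278,218) and (266,224). Its side lengths match 44 x 60 mm. In the side view the open side faces the side camera (-y), so the closed face looks to about +y. Next I get metric positions.

```bash
cat > meas.py <<'E'
from h import *
def world(f,pts,z): return np.array([onz(f,u,v,z)[:2] for u,v in pts])*1000
def rect(f,m,box,z,amin=60):
    x0,y0,x1,y1=box; mm=np.zeros_like(m);mm[y0:y1,x0:x1]=m[y0:y1,x0:x1]
    out=[]
    for c in cv2.findContours(mm.astype(np.uint8),0,1)[0]:
        if cv2.contourArea(c)>amin:
            h=cv2.convexHull(c)[:,0].astype(float)
            r=cv2.minAreaRect(world(f,h,z).astype(np.float32)); out.append(r)
    return out
E
python3 - <<'E'
from meas import *
t=grab("top");s=grab("side");T=cv2.cvtColor(t["pixels"],6);S=cv2.cvtColor(s["pixels"],6)
sh=lambda n,rs:[print(n,np.round(r[0],1),np.round(r[1],1),round(r[2],2)) for r in rs]
sh("cap t",rect(t,T>130,(250,195,290,235),.114)); sh("cap s",rect(s,S>165,(283,131,312,150),.114))
sh("tube t",rect(t,T>122,(340,185,415,210),.042)); sh("tube s",rect(s,S>170,(315,228,352,312),.042))
for n,f,box in(("plate t",t,(330,160,420,256)),("plate s",s,(250,218,395,335))):
    h=cv2.cvtColor(f["pixels"],40); sh(n,rect(f,(h[...,1]<70),box,.012,1500))
# nest strips: dark
for n,f,G,box,th in(("nest t",t,T,(352,212,402,246),60),("nest s",s,S,(262,242,308,304),60)):
    x0,y0,x1,y1=box;print(n,np.percentile(G[y0:y1,x0:x1],[1,5,10,50]))
    sh(n,rect(f,G<th,box,.018,8))
E
```

```text
cap t [541.6 176.9] [57.9 42.7] 25.45
cap s [549.8 183.2] [78.8 46.5] 28.06
tube t [ 587.3 -204.2] [ 28.  197.8] 2.39
tube s [ 588.2 -202.6] [ 28.5 199.4] 2.29
plate t [ 554.5 -191.5] [261.9 287.9] 89.73
plate s [ 556.2 -184.6] [282.  288.9] 89.84
nest t [44.  54.  64.9 88. ]
nest t [ 474.6 -134.5] [73.9 23.6] 9.59
nest t [ 474.7 -244. ] [24.9 74.3] 88.02
nest s [ 44.  50.  67. 121.]
nest s [ 476.6 -241.5] [27.9 75.6] 89.88
nest s [ 477.  -140.9] [28.6 76. ] 88.63
```

Call:
play_rows(delta_pos=[[28,35,0],[28,35,0],[28,35,0],[28,35,0],[28,35,0],[28,35,0],[29,35,0],[29,35,0],[29,35,0],[29,35,0],[29,35,0],[23,35,0],[0,0,-40],[0,0,-40],[0,0,-40],[0,0,-40],[0,0,0]], turn=[[0,0,-0.103],[0,0,-0.103],[0,0,-0.103],[0,0,0],[0,0,0],[0,0,0],[0,0,0],[0,0,0],[0,0,0],[0,0,0],[0,0,0],[0,0,0],[0,0,0],[0,0,0],[0,0,0],[0,0,0],[0,0,0]], fingers=-1)

```text
clock: 1.95
tool_pos: [0.5294, -0.1977, 0.0647]
eef_rot: [[1.0, 0.0, -0.012], [0.0, -1.0, 0.004], [-0.012, -0.004, -1.0]]
force: [-0.3, 0.6, -0.2]
gripper_width: 0.0933
finger_force: 0.0
```

Call:
play_rows(delta_pos=[[10,0,-10],[0,0,-16],[0,0,-10],[0,0,0]], turn=[[0,0,0],[0,0,0],[0,0,0],[0,0,0]])

```text
clock: 2.35
tool_pos: [0.5441, -0.1992, 0.0338]
eef_rot: [[1.0, -0.0, 0.0], [-0.0, -1.0, 0.0], [0.0, -0.0, -1.0]]
force: [0.3, -0.6, 0.2]
gripper_width: 0.0932
finger_force: 0.0
```

Call:
play_rows(delta_pos=[[8,0,-4],[8,0,0],[8,0,0],[8,0,0],[8,0,0],[6,0,0],[5,0,0],[3,0,0],[0,0,0]], turn=[[0,0,0],[0,0,0],[0,0,0],[0,0,0],[0,0,0],[0,0,0],[0,0,0],[0,0,0],[0,0,0]])

```text
clock: 3.25
tool_pos: [0.5985, -0.1992, 0.0296]
eef_rot: [[1.0, 0.0, 0.002], [0.0, -1.0, -0.0], [0.002, 0.0, -1.0]]
force: [0.4, 0.6, -0.5]
gripper_width: 0.0929
finger_force: 0.0
```

Call:
play_rows(delta_pos=[[2,0,0],[2,0,0],[2,0,0],[0,0,0]], turn=[[0,0,0],[0,0,0],[0,0,0],[0,0,0]])

```text
clock: 3.65
tool_pos: [0.6008, -0.1992, 0.0294]
eef_rot: [[1.0, -0.002, -0.006], [-0.002, -1.0, 0.001], [-0.006, -0.001, -1.0]]
force: [-6.4, 1.6, 4.3]
gripper_width: 0.0929
finger_force: 2.9
```

```bash
python3 - <<'E'
from meas import *
s=grab("side");S=cv2.cvtColor(s["pixels"],6)
for r in rect(s,S>170,(315,228,372,312),.042,30):print(np.round(r[0],1),np.round(r[1],1),round(r[2],2))
cv2.imwrite("pics/d1.png",cv2.resize(s["pixels"][200:340,230:410],None,fx=4,fy=4))
E
```

```text
[ 632.2 -276.3] [16.5 50.9] 0.01
```

View pics/d1.png

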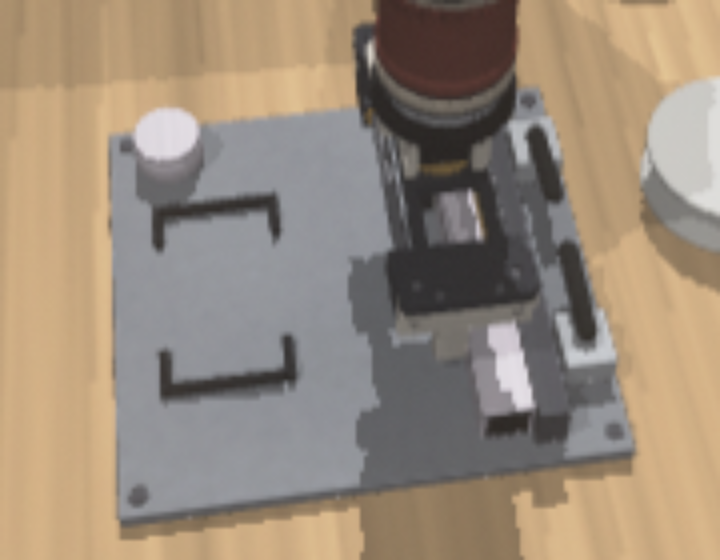

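The tube now lies against the rail, with 6 N contact at the rail edge near crop (505,380). I'll press a bit more, then back off and lift.

Call:
play_rows(delta_pos=[[2,0,0],[2,0,0],[0,0,0],[0,0,0]], turn=[[0,0,0],[0,0,0],[0,0,0],[0,0,0]])

```text
clock: 4.1
tool_pos: [0.6009, -0.1992, 0.0292]
eef_rot: [[1.0, -0.003, -0.014], [-0.003, -1.0, 0.002], [-0.014, -0.002, -1.0]]
force: [-10.8, 1.9, 9.6]
gripper_width: 0.093
finger_force: 5.9
```

Call:
play_rows(delta_pos=[[-10,0,0],[-14,0,0],[0,0,40],[0,0,45],[0,45,45],[0,48,30],[0,48,0],[0,48,0],[0,48,0],[0,45,0],[0,45,0],[0,0,0]], turn=[[0,0,0],[0,0,0],[0,0,0],[0,0,0],[0,0,-0.14],[0,0,-0.14],[0,0,-0.14],[0,0,-0.14],[0,0,-0.14],[0,0,-0.14],[0,0,-0.14],[0,0,-0.145]])

```text
clock: 5.3
tool_pos: [0.5836, 0.1241, 0.176]
eef_rot: [[0.439, -0.898, 0.002], [-0.898, -0.439, 0.008], [-0.006, -0.005, -1.0]]
force: [-0.6, -0.7, 0.5]
gripper_width: 0.093
finger_force: 0.0
```

```bash
python3 - <<'E'
from meas import *
print(np.round(bot.get_state()["joint_positions"],2))
t=grab("top");s=grab("side");T=cv2.cvtColor(t["pixels"],6);S=cv2.cvtColor(s["pixels"],6)
for n,f,G,b,z,th in(("tube s",s,S,(315,218,372,312),.042,170),("tube t",t,T,(340,175,415,210),.042,122)):
  for r in rect(f,G>th,b,z,30):print(n,np.round(r[0],1),np.round(r[1],1),round(r[2],2))
for n,f,b,th in(("t",t,(335,168,415,200),55),("s",s,(335,215,380,315),60)):
  for r in rect(f,(cv2.cvtColor(f["pixels"],6)<th),b,.046,100):print("rail",n,np.round(r[0],1),np.round(r[1],1),round(r[2],2))
E
```

```text
[-0.46  0.6   0.35  1.66 -0.26  0.91 -2.7 ]
tube s [ 626.9 -203.1] [199.5  28.3] 89.73
tube s [ 691.9 -106.2] [65.3 19.2] 89.47
tube t [ 624.5 -205. ] [197.1  28.1] 88.62
```

The tube is home: x = 627 mm and parallel to the rail. Joint 7 is near its limit, so I take the half-turned equivalent grasp.

Call:
play_rows(delta_pos=[[-5,9,4],[-5,9,4],[-5,9,4],[-5,9,4],[-5,9,4],[-5,9,4],[-5,9,4],[-5,9,4],[-5,9,4],[-5,9,4],[-5,9,4],[-5,9,4],[-5,9,4],[-5,9,4],[-5,9,4],[-5,9,4],[-5,9,4],[-5,9,4],[-5,9,4],[-5,9,4]], turn=[[0,0,0.149],[0,0,0.149],[0,0,0.149],[0,0,0.149],[0,0,0.149],[0,0,0.149],[0,0,0.149],[0,0,0.149],[0,0,0.149],[0,0,0.149],[0,0,0.149],[0,0,0.149],[0,0,0.149],[0,0,0.149],[0,0,0.149],[0,0,0.149],[0,0,0.149],[0,0,0.149],[0,0,0.149],[0,0,0.149]])

```text
clock: 7.4
tool_pos: [0.485, 0.2911, 0.2569]
eef_rot: [[-0.286, 0.958, 0.002], [0.958, 0.286, 0.0], [-0.0, 0.002, -1.0]]
force: [0.3, -0.0, 1.2]
gripper_width: 0.0929
finger_force: 0.0
```

```bash
python3 - <<'E'
from h import *
print(np.round(bot.get_state()["joint_positions"],2))
E
```

```text
[-0.28  0.49 -0.46  1.63  0.24  1.08 -0.52]
```

Call:
play_rows(delta_pos=[[0,0,0],[0,0,0],[0,0,0],[0,0,0],[0,0,0],[0,0,0],[0,0,0],[0,0,0],[0,0,0]], turn=[[0,0,0.149],[-0.131,-0.062,0],[-0.131,-0.062,0],[-0.131,-0.062,0],[-0.131,-0.062,0],[-0.131,-0.062,0],[-0.131,-0.062,0],[-0.131,-0.062,0],[0,0,0]])

```text
clock: 8.3
tool_pos: [0.4821, 0.2941, 0.2522]
eef_rot: [[-0.228, 0.903, 0.364], [0.476, 0.429, -0.768], [-0.85, -0.002, -0.528]]
force: [-0.1, 0.0, -0.7]
gripper_width: 0.093
finger_force: 0.0
```

```bash
python3 - <<'E'
from h import *
print(np.round(bot.get_state()["joint_positions"],2))
E
```

```text
[-0.9   0.74 -0.17  1.56  0.88  1.63 -0.95]
```

```bash
python3 - <<'E'
from meas import *
s=grab("side")
P=world(s,[(283.9,139.7),(291.1,148.4),(308.75,140),(301.25,132.1)],.114);print(P.round(1),P.mean(0))
st=bot.get_state();R=np.array(st["eef_rot"]);p=np.array(st["tool_pos"])
c=np.r_[(P.mean(0)+[541.6,176.9])/2000,.059];n=np.array([-.43,.903,0])
G=c+.006*n+[0,0,.006]; tcp=G+.008*R[:,2]
print(c,"tcp target",tcp,"delta",(tcp-p)*1000,"pre",(tcp-p-.09*R[:,2])*1000)
E
```

```text
[[509.1 183.1]
 [526.1 142.4]
 [578.9 171.6]
 [561.4 210.4]] [543.86254049 176.87945552]
[0.54273127 0.17688973 0.059     ] tcp target [0.54305233 0.17616991 0.06076785] delta [  59.63007142 -116.64781775 -193.66979789] pre [  26.99311707  -47.59739855 -146.05815206]
```

Call:
play_rows(delta_pos=[[7,-12,-37],[7,-12,-37],[7,-12,-36],[6,-12,-36],[0,0,0],[8,-17,-12],[8,-17,-12],[8,-17,-12],[9,-18,-12],[0,0,0],[0,0,0]], turn=[[0,0,0],[0,0,0],[0,0,0],[0,0,0],[0,0,0],[0,0,0],[0,0,0],[0,0,0],[0,0,0],[0,0,0],[0,0,0]])

```text
clock: 9.45
tool_pos: [0.5446, 0.1762, 0.0645]
eef_rot: [[-0.215, 0.906, 0.363], [0.484, 0.422, -0.766], [-0.848, 0.011, -0.53]]
force: [-0.1, 0.0, 0.4]
gripper_width: 0.0931
finger_force: 0.0
```

```bash
python3 - <<'E'
from h import *
t=grab("top");s=grab("side")
A=cv2.resize(t["pixels"][170:250,220:320],(500,400));B=cv2.resize(s["pixels"][110:200,240:307],(298,400))
cv2.imwrite("pics/e1.png",np.hstack([A,B]))
E
```

```text
(no output)
```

View pics/e1.png

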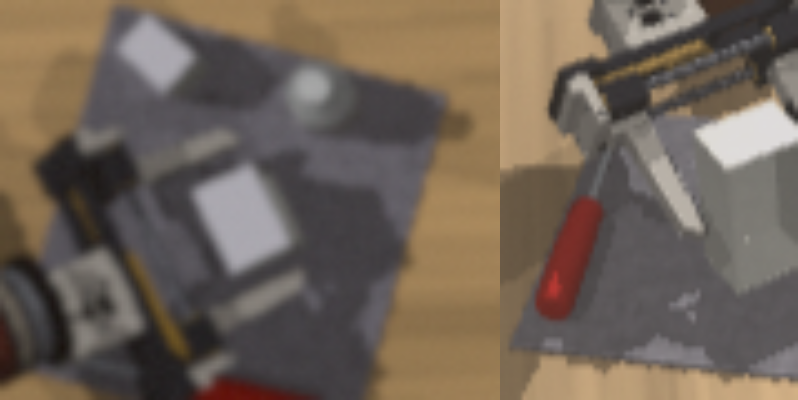

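The fingers straddle the cap in the top view, at crop (190,155) and (260,300), and clear the small cap, glue and driver. I close now.

Call:
play_rows(delta_pos=[[0,0,0],[0,0,0],[0,0,0],[0,0,0],[0,0,0],[0,0,0]], turn=[[0,0,0],[0,0,0],[0,0,0],[0,0,0],[0,0,0],[0,0,0]], fingers=1, squeeze=30)

```text
clock: 10.15
tool_pos: [0.5432, 0.1754, 0.0625]
eef_rot: [[-0.218, 0.906, 0.363], [0.481, 0.423, -0.768], [-0.849, 0.007, -0.528]]
force: [-0.9, 0.0, 1.3]
gripper_width: 0.0597
finger_force: 30.0
```

```bash
cat > tgt.py <<'E'
from h import *
from scipy.spatial.transform import Rotation as Ro
R0=np.array([[-0.218,0.906,0.363],[0.481,0.423,-0.768],[-0.849,0.007,-0.528]]);p0=np.array([.5432,.1754,.0625])
c=np.array([.5427,.1769,.059]);w=R0[:,1]*[1,1,0];w/=np.linalg.norm(w);z=np.array([0,0,1.]);n=np.cross(z,w)
C=np.c_[n,w,z]  # cap x,y,z
yaw=-.004; ex=np.array([np.cos(yaw),np.sin(yaw),0]);ey=np.cross(z,ex)
Cg=np.c_[z,ex,-ey]; Q=Cg@C.T; Rg=Q@R0; off=Q@(p0-c)  # tcp - cap centre at goal
E
python3 - <<'E'
from tgt import *
print("w",w,"angle",np.degrees(np.arctan2(w[1],w[0])),"Rg",Rg.round(3).tolist(),"off",off*1000)
print("tcp at nest",(np.array([.4765,-.191,.034])+off)*1000)
E
```

```text
w [0.90610647 0.42304971 0.        ] angle 25.027278792380535 Rg [[0.009, 1.0, 0.006], [0.849, -0.011, 0.528], [0.528, 0.0, -0.849]] off [-0.19551984 -3.49924592 -1.57068457]
tcp at nest [ 476.30448016 -194.49924592   32.42931543]
```

Call:
play_rows(delta_pos=[[0,0,15],[0,0,30],[0,0,35],[0,0,40],[0,0,40],[0,-10,20],[-4,-20,0],[-4,-20,0],[-4,-20,0],[-4,-20,0],[-4,-20,0],[-4,-20,0],[-4,-20,0],[-4,-20,0],[-4,-20,0],[-4,-20,0],[-4,-20,0]], turn=[[0,0,0],[0,0,0],[0,0,0],[0,0,0],[0,0,0],[0,0,0],[0.129,0.06,0],[0.129,0.06,0],[0.129,0.06,0],[0.129,0.06,0],[0.129,0.06,0],[0.129,0.06,0],[0.129,0.06,0],[0.129,0.06,0],[0.129,0.06,0],[0.129,0.06,0],[0.129,0.06,0]])

```text
clock: 11.85
tool_pos: [0.4992, -0.0567, 0.2438]
eef_rot: [[-0.355, 0.91, -0.215], [0.774, 0.414, 0.479], [0.525, 0.004, -0.851]]
force: [0.7, 0.6, -3.1]
gripper_width: 0.06
finger_force: 30.0
```

Call:
play_rows(delta_pos=[[-5,-27,-20],[-5,-27,-28],[-5,-27,-28],[-4,-28,-28],[-4,-28,-28],[0,0,0],[0,0,0]], turn=[[0,0,-0.149],[0,0,-0.149],[0,0,-0.143],[0,0,0],[0,0,0],[0,0,0],[0,0,0]])

```text
clock: 12.55
tool_pos: [0.4758, -0.1922, 0.1103]
eef_rot: [[0.012, 1.0, 0.008], [0.852, -0.014, 0.523], [0.523, 0.001, -0.852]]
force: [-0.3, -0.2, -2.0]
gripper_width: 0.0601
finger_force: 30.0
```

```bash
python3 - <<'E'
from tgt import *
t=grab("top");s=grab("side")
st=bot.get_state();R=np.array(st["eef_rot"]);p=np.array(st["tool_pos"])
print("turn needed",Ro.from_matrix(Rg@R.T).as_rotvec().round(4),"pos",p*1000)
A=cv2.resize(t["pixels"][165:255,330:420],(400,400),interpolation=2);B=cv2.resize(s["pixels"][210:310,250:350],(400,400),interpolation=2)
cv2.imwrite("pics/f1.png",np.hstack([A,B]))
E
```

```text
turn needed [ 0.0058  0.0034 -0.0001] pos [ 477.08998932 -190.37539954  111.71667554]
```

View pics/f1.png

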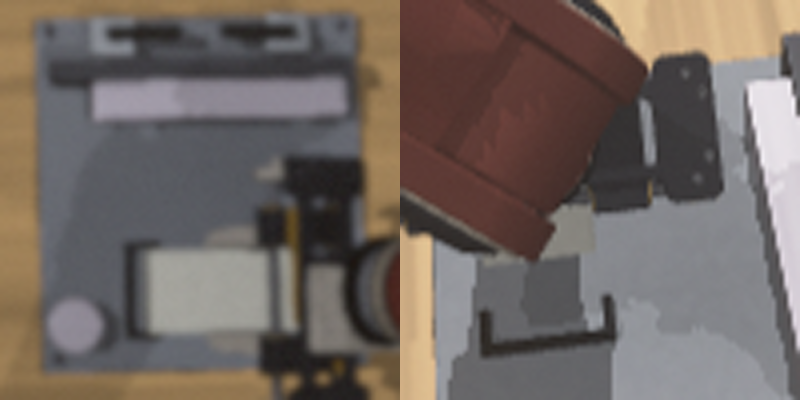

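The top crop shows the cap closed face up at about (390,230), hanging over the nest and square to it. In the side crop its lower edge is above the near bracket. I measure the offset from the top view after a settling row.

Call:
play_rows(delta_pos=[[0,-2,-30],[0,0,-10],[0,0,0],[0,0,0],[0,0,0]], turn=[[0,0,0],[0,0,0],[0,0,0],[0,0,0],[0,0,0]])

```text
clock: 13.15
tool_pos: [0.4773, -0.1932, 0.0717]
eef_rot: [[0.009, 1.0, 0.01], [0.853, -0.013, 0.523], [0.523, 0.004, -0.853]]
force: [-0.6, -0.0, -1.7]
gripper_width: 0.0595
finger_force: 30.0
```

```bash
python3 - <<'E'
from tgt import *
from meas import world
t=grab("top");st=bot.get_state();R=np.array(st["eef_rot"]);p=np.array(st["tool_pos"])
G=cv2.cvtColor(t["pixels"],6).astype(float)
cc=p-Rg.T@np.zeros(3)-off;zt=cc[2]+.022
print("p",p*1000,"pred cap",cc*1000,"turn",Ro.from_matrix(Rg@R.T).as_rotvec().round(4))
e=cc+[0,.055,.022];print("pred px corners",[proj(t,cc+[sx*.03,.055,.022]).round(1).tolist() for sx in(1,-1)])
for col in(366,370,374,378,382,386): print(col,G[214:250,col].astype(int).tolist())
for row in(224,228,232,236): print(row,G[row,354:376].astype(int).tolist())
E
```

```text
p [ 477.25363884 -193.41633836   71.55658174] pred cap [ 477.44915868 -189.91709244   73.1272663 ] turn [0.0066 0.0035 0.0017]
pred px corners [[361.7, 220.9], [362.2, 238.8]]
366 [92, 92, 92, 92, 90, 86, 103, 139, 158, 162, 162, 163, 164, 164, 164, 162, 164, 163, 164, 164, 163, 161, 162, 162, 149, 114, 82, 81, 91, 93, 94, 94, 95, 95, 107, 124]
370 [94, 92, 92, 93, 92, 95, 112, 144, 158, 162, 164, 163, 163, 162, 163, 163, 163, 163, 163, 164, 163, 162, 164, 162, 147, 119, 102, 102, 105, 105, 102, 104, 103, 99, 105, 123]
374 [91, 93, 92, 95, 98, 104, 120, 145, 157, 161, 162, 162, 161, 163, 163, 162, 162, 162, 163, 164, 163, 163, 160, 156, 138, 109, 95, 100, 104, 105, 104, 104, 103, 102, 105, 125]
378 [90, 98, 113, 120, 121, 117, 118, 141, 158, 160, 159, 160, 160, 159, 159, 160, 160, 160, 160, 160, 160, 161, 161, 154, 141, 127, 122, 120, 117, 110, 104, 103, 104, 107, 116, 130]
382 [90, 96, 112, 120, 122, 116, 116, 140, 155, 160, 160, 159, 159, 159, 160, 160, 160, 160, 161, 161, 159, 160, 159, 149, 127, 117, 119, 121, 117, 109, 104, 103, 104, 106, 113, 126]
386 [55, 60, 68, 70, 70, 71, 98, 136, 155, 157, 156, 157, 156, 158, 158, 158, 160, 160, 158, 158, 156, 157, 156, 145, 118, 93, 84, 83, 82, 82, 76, 72, 73, 89, 116, 132]
224 [91, 92, 92, 81, 57, 46, 68, 98, 127, 153, 163, 164, 162, 163, 162, 163, 164, 162, 161, 163, 162, 162]
228 [93, 94, 94, 83, 56, 47, 68, 96, 127, 155, 163, 164, 164, 164, 162, 163, 163, 162, 161, 160, 163, 163]
232 [90, 94, 94, 83, 58, 46, 66, 95, 123, 151, 163, 163, 164, 165, 165, 164, 163, 162, 162, 162, 163, 163]
236 [63, 66, 77, 78, 58, 47, 66, 91, 120, 150, 163, 162, 162, 162, 163, 164, 164, 162, 163, 162, 160, 163]
```

```bash
python3 - <<'E'
from meas import *
st=bot.get_state()
def cen(v,i0,bg=None):
    v=np.clip(np.median([v[0],v[-1]])-v-8,0,None);return i0+(v*np.arange(len(v))).sum()/v.sum()
G=cv2.imread("pics/top0.png",0).astype(float)
t=grab("top");s=grab("side")
print("rows"); 
for c in(361,363,365,387,389,391): print(c,G[213:248,c].astype(int).tolist())
for r in(224,228,232): print(r,G[r,354:366].astype(int).tolist(),G[r,386:400].astype(int).tolist())
print([proj(t,[.4765+x,-.191+y,.020]).round(2).tolist() for x,y in((.0355,.05),(-.0355,.05),(.0355,-.05),(-.0355,-.05),(0,.0605),(0,-.0605))])
cv2.imwrite("pics/g1.png",cv2.resize(s["pixels"][230:310,255:335],(600,600),interpolation=2))
E
```

```text
rows
361 [97, 97, 99, 98, 95, 85, 65, 60, 78, 91, 92, 93, 92, 86, 82, 81, 81, 81, 82, 82, 81, 81, 80, 81, 79, 74, 58, 50, 64, 80, 87, 86, 85, 86, 82]
363 [98, 97, 99, 99, 97, 86, 63, 61, 85, 97, 101, 101, 98, 92, 88, 87, 88, 89, 88, 88, 88, 87, 88, 88, 87, 81, 62, 49, 62, 77, 84, 87, 85, 84, 81]
365 [98, 97, 98, 99, 98, 93, 76, 70, 88, 97, 100, 100, 97, 92, 88, 87, 89, 87, 86, 87, 87, 86, 88, 87, 87, 79, 66, 54, 66, 81, 86, 86, 86, 86, 81]
387 [94, 94, 93, 94, 88, 71, 53, 58, 82, 95, 96, 96, 96, 95, 97, 96, 96, 94, 88, 86, 85, 84, 85, 84, 84, 71, 58, 57, 74, 85, 84, 86, 84, 86, 92]
389 [93, 94, 94, 94, 89, 72, 50, 57, 79, 93, 94, 94, 95, 94, 95, 96, 94, 94, 89, 85, 86, 85, 86, 84, 81, 68, 50, 53, 73, 85, 85, 85, 84, 86, 95]
391 [93, 95, 95, 94, 89, 73, 50, 48, 64, 73, 76, 76, 75, 78, 80, 83, 84, 81, 77, 74, 74, 74, 74, 77, 71, 61, 44, 53, 75, 84, 85, 84, 86, 88, 98]
224 [99, 97, 98, 86, 58, 50, 71, 93, 99, 101, 100, 100] [96, 96, 96, 94, 89, 76, 50, 46, 72, 89, 94, 97, 95, 96]
228 [88, 88, 90, 76, 53, 42, 63, 81, 87, 87, 87, 87] [95, 96, 95, 96, 94, 83, 56, 48, 71, 89, 97, 95, 97, 96]
232 [83, 86, 87, 77, 56, 45, 62, 82, 88, 88, 88, 87] [87, 86, 85, 85, 85, 74, 50, 39, 59, 78, 86, 86, 86, 85]
[[361.23, 219.7], [361.85, 239.85], [389.39, 218.95], [390.09, 239.07], [358.57, 229.84], [392.7, 228.92]]
```

View pics/g1.png

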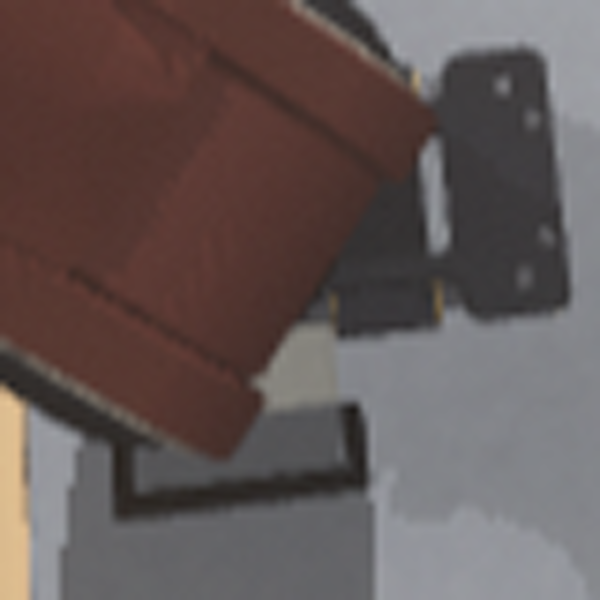

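The top profile puts the nest at (475.9, -191.4) and the cap at (477.5, -190.4). I correct by (-1.6, -1) mm and descend to just above the strips.

Call:
play_rows(delta_pos=[[-1.6,-1,-7],[0,0,-7],[0,0,-7],[0,0,-6],[0,0,0],[0,0,0],[0,0,0]], turn=[[0.006,0.003,-0.005],[0,0,0],[0,0,0],[0,0,0],[0,0,0],[0,0,0],[0,0,0]])

```text
clock: 14.0
tool_pos: [0.4752, -0.1944, 0.0437]
eef_rot: [[0.016, 1.0, 0.009], [0.849, -0.018, 0.528], [0.528, -0.001, -0.849]]
force: [0.7, -0.2, -2.9]
gripper_width: 0.0598
finger_force: 30.0
```

```bash
python3 - <<'E'
from tgt import *
t=grab("top");st=bot.get_state();p=np.array(st["tool_pos"])
G=cv2.cvtColor(t["pixels"],6).astype(float);cc=p-off
print("p",p*1000,"pred cap",cc*1000,"turn",Ro.from_matrix(Rg@np.array(st["eef_rot"]).T).as_rotvec().round(4))
print([proj(t,cc+[sx*.03,.05,.022]).round(1).tolist() for sx in(1,-1)],proj(t,cc+[0,.055,.022]))
for col in(366,372,378,384): print(col,G[217:226,col].astype(int).tolist(),G[234:244,col].astype(int).tolist())
for row in(226,232): print(row,G[row,354:368].astype(int).tolist())
E
```

```text
p [ 475.21813287 -194.45625352   43.76574559] pred cap [ 475.41365271 -190.95700761   45.33643015] turn [-0.0001 -0.0007  0.0071]
[[362.6, 221.5], [363.2, 239.1]] [361.45561808 230.30511492]
366 [92, 91, 84, 89, 122, 149, 159, 163, 163] [163, 163, 162, 161, 149, 116, 84, 82, 89, 91]
372 [91, 91, 93, 102, 126, 149, 161, 161, 161] [161, 161, 162, 160, 146, 109, 80, 90, 98, 102]
378 [114, 122, 121, 122, 130, 147, 158, 160, 160] [158, 160, 161, 159, 148, 123, 116, 120, 119, 107]
384 [106, 108, 103, 93, 109, 140, 156, 159, 157] [158, 157, 158, 149, 127, 101, 101, 110, 113, 111]
226 [93, 95, 92, 82, 57, 46, 74, 110, 144, 158, 164, 164, 164, 164]
232 [91, 92, 94, 83, 60, 48, 69, 102, 134, 157, 163, 164, 164, 164]
```

Call:
play_rows(delta_pos=[[0,0,-3],[0,0,-3],[0,0,-2],[0,0,0]], turn=[[0,0,0],[0,0,0],[0,0,0],[0,0,0]])

```text
clock: 14.45
tool_pos: [0.4747, -0.1944, 0.0351]
eef_rot: [[0.016, 1.0, 0.008], [0.849, -0.018, 0.528], [0.529, -0.002, -0.849]]
force: [0.4, -0.2, -2.5]
gripper_width: 0.0598
finger_force: 30.0
```

Call:
play_rows(delta_pos=[[0,0,-1.5],[0,0,-1.5],[0,0,0]], turn=[[0,0,0],[0,0,0],[0,0,0]])

```text
clock: 14.75
tool_pos: [0.4748, -0.1944, 0.0323]
eef_rot: [[0.016, 1.0, 0.008], [0.849, -0.018, 0.528], [0.528, -0.001, -0.849]]
force: [1.2, 0.1, -1.7]
gripper_width: 0.0596
finger_force: 30.0
```

Within about 1 mm of the floor and inside the strips. I release and check.

Call:
play_rows(delta_pos=[[0,0,-1],[0,0,0],[0,0,0],[0,0,0],[0,0,0],[0,0,0],[0,0,0]], turn=[[0,0,0],[0,0,0],[0,0,0],[0,0,0],[0,0,0],[0,0,0],[0,0,0]], fingers=-1)

```text
clock: 15.45
tool_pos: [0.475, -0.1945, 0.0315]
eef_rot: [[0.016, 1.0, 0.009], [0.849, -0.018, 0.528], [0.528, -0.001, -0.849]]
force: [-0.5, 1.5, -0.5]
gripper_width: 0.093
finger_force: 0.0
```

Call:
play_rows(delta_pos=[[0,-8,13],[0,-16,25],[0,-20,33],[0,-20,33],[-5,-24,40],[-10,-40,20],[-10,-45,0],[-10,-45,0],[-10,-45,0],[0,0,0]], turn=[[0,0,0],[0,0,0],[0,0,0],[0,0,0],[0,0,0],[0,0,0],[0,0,0],[0,0,0],[0,0,0],[0,0,0]])

```text
clock: 16.45
tool_pos: [0.4255, -0.465, 0.1928]
eef_rot: [[0.028, 1.0, 0.01], [0.852, -0.029, 0.523], [0.524, -0.006, -0.852]]
force: [-0.4, -0.2, -0.4]
gripper_width: 0.0927
finger_force: 0.0
```

```bash
python3 - <<'E'
from meas import *
t=grab("top");s=grab("side");T=cv2.cvtColor(t["pixels"],6);S=cv2.cvtColor(s["pixels"],6)
for n,f,G,b,z,th in(("tube s",s,S,(315,218,372,312),.042,170),("tube t",t,T,(340,175,415,210),.042,122),("cap t",t,T,(352,212,402,246),.056,125),("cap s",s,S,(255,235,315,310),.056,170)):
  for r in rect(f,G>th,b,z,100):print(n,np.round(r[0],1),np.round(r[1],1),round(r[2],2))
cv2.imwrite("pics/h1.png",cv2.resize(s["pixels"][205:335,235:405],None,fx=4,fy=4,interpolation=2))
E
```

```text
tube s [ 626.8 -202.9] [199.2  28.3] 89.73
tube t [ 625.8 -204.8] [197.2  27.9] 89.87
cap t [ 476.5 -192.6] [107.3  58.5] 88.44
cap s [ 477.1 -190.3] [110.   59.9] 89.43
```

View pics/h1.png

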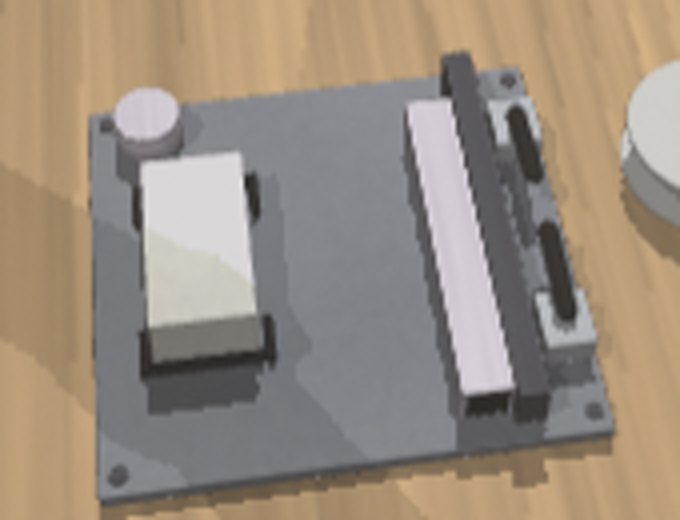

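The cap sits inside the strips with its closed face up, at crop (200,245). At the seated height its outline measures 110 x 60 mm. The tube lies flush and parallel to the rail at (460,245). I hand in.

```bash
python3 -c "
from plant import bot
print(bot.hand_in())"
```

```text
the job is handed in; nothing more can be done
None
```

I handed the job in at about 17 s of the 48 s limit: the last check showed the tube flat against the stop rail and the large cap closed face up and seated in the nest, but the hand-in call returned no verdict.

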